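Set the dough roller to thick

TASK

The bench-top dough roller on the counter is set to thin. Change it to thick: pull its thickness knob (the bar-shaped one whose pointer sits in a notched ring on the roller's deck) straight up until the pointer is clear of the ring, turn it anticlockwise to the other notch, beside the thick mark, and push it fully back down so that the pointer is locked in that notch. Then let go.

Things in the scene. Friction and masses are not known exactly. Their poses are not given: they have to be found in the camera images.
- roller: Fixed steel box 220 (x) x 300 (y) x 140 mm high, rollers in its flat top. Origin: centre of underside; x runs front (chute) to back, z up. Knob axis upright at (-30, +85) mm. Round it a ring 10 mm high, radius 25-38 mm, with two notches: thin at 147 deg (from x towards y; a 2 mm line beside it), thick at 213 deg (a 9 mm bar). Other deck parts: 18 mm high rails 70 mm from the axis, a round cap.
- selector_grip (a point): Grip point of the black thickness knob, on its vertical axis, 176 mm above the counter when down. Grip bar 46 long, 14 wide, flat upright sides, its top 10 mm above this point, its foot 26 mm below on a round skirt of radius 22 mm. x (level, turns with the knob) runs along the bar towards the pointer, an 8 mm wide tooth low down reaching 42 mm from the axis; y across the bar; z up.
- selector_lift (a joint): How far the knob is pulled up, m: 0 fully down (locked), 0.018 upper stop. The pointer clears the ring from 0.008: pull up 12 to 16 mm before turning. No spring: it stays where left, friction about 3 N. Away from a notch the pointer meets the ring and the knob cannot go down.
- selector (a joint): Turn of the knob, rad, growing anticlockwise seen from above: 0 = pointer mid thin notch, 1.15 = mid thick notch, stops at -0.19 and 1.34. Each notch has about 0.18 rad of play either side; while down the knob cannot leave its notch. Turning takes about 0.04 N m.

How it is judged (in metres and radians):
On the way, in this order (a step that is already met when the one before it is completed fails the run):
1. the knob is pulled up, its pointer clear of the ring (value of joint selector_lift above 0.008 m), for 0.1 s.
2. the knob is turned to the thick notch (value of joint selector above 0.95 rad), for 0.1 s.
At the end, for the whole second after the job is handed in: The thickness knob is at rest fully down (within 4 mm) with its pointer in the thick notch (joint selector between 0.95 and 1.35 rad) (value of joint selector between 0.95 and 1.35 rad and value of joint selector_lift below 0.004 m and velocity of joint selector_lift below 0.01 m/s and velocity of joint selector below 0.1 rad/s); the robot touches nothing.
It also fails if it takes over 35 s, if anything falls off the work surface, if the arm or the gripper's body presses on something with over 40 N, if the wrist force passes 120 N, or if a joint passes its speed limit or range.

ROBOT

A 6-joint arm with a two-finger parallel gripper is mounted at the origin on the work surface. World frame = base frame: x ahead of the robot, y to its left, z up, the work surface at z = 0. Lengths are in m, angles in degrees, forces in N, time in s.
With the tool pointing down it reaches from about 0.3 to 0.75 m from the base axis. Payload 8.5 kg.
Tool frame: the origin (TCP) lies on the mounting face of the last link; the fingertips stand 173 mm ahead of it and the grasp point (between the pads) lies 155 mm ahead of it (env.tips_ahead is the distance from the TCP to the fingertips, in m); z points along the fingers, x is the direction in which the jaws open and shut, and the axes are right-handed (so a half turn about z gives the same grasp; the last joint's range is limited). The gripper opens to 85 mm and grips with 20 to 120 N. Pads are 22 mm wide; open, the fingers measure 114 mm over their backs; the gripper's body (76 mm by 85 mm) begins 54 mm behind the grasp point. The pads swing forward as they close: fully open they stand 13 mm farther back than shut.
Start: joints at [-85.101, 21.807, 74.336, -0, 83.858, -12.336], TCP at [0.163, -0.525, 0.405] pointing down, gripper open.
Joint ranges: [-178.18, 178.18], [-50.72, 133.34], [12.68, 142.11], [-81.47, 261.47], [9.98, 163.14], [-165.26, 165.26]. Speed limits (degrees/s): [136.94, 136.94, 180, 180, 180, 180].

INTERFACE

Orientations are given as a 3x3 rotation matrix whose columns are the frame's x, y, z axes.
In Python, from rig import env gives the robot as it stands. The module is installed in compiled form; this text tells all that it offers.
- The arm moves only by the tool step_arm, never from a script. Its argument "increments" is a list of rows, each an object of numbers: "x", "y", "z": the shift along the tool's x, y, z in cm; "wx", "wy", "wz": the turn, a rotation vector about the tool's x, y, z in rad; "gripper": the finger opening in cm, from 0 to 8.54. A call has 1 to 20 rows; each row shifts and turns the commanded pose from where the row before left it, along the tool's axes as they then stand; what a row does not reach is not made up. A row lasts 1/10 s, in which the tool goes at most 50 mm and 8.59 degrees, less where a joint would pass 70% of its speed; a pose out of reach is approached as far as the arm can. A call with a gripper value outside its range is refused whole. The fingers move at their own pace and stop on an object; "newtons" is the grip in N (left out, the last holds). Time passes only in rows, so rows that do not move let the fingers close. It gives the time, the measured TCP pose, the force and the opening at its end, in the units of the state.
- env.observe(): the state, without advancing time (a new reading comes with each control period).
- env.get_image(name): name is "scene" or "top" or "wrist"; returns a dict with "color" (420x560x3 uint8, blue, green, red), "camera_matrix" (3x3 intrinsics, pixels), "rvec" (rotation vector, rad) and "tvec" (3), from world to camera coordinates, as OpenCV has them. Camera axes: x right, y down, z forward; pixel columns grow to the right and rows downward; lengths in m; the calibration is good to about 2 mm. A picture is of the moment at which its call begins. There is no depth.
- env.close_job(): hands the job in, once; it reports no verdict.
The state is a dict: "time_s": time; "q": joint angles; "qvel": joint speeds; "joint_efforts": joint torques, N m; "position": TCP position; "tool_rot": TCP orientation; "ft_force": force on the tool from outside, world axes, zero at the start; "wrist_torque": the same for the moment, N m; "grip_width": finger opening in m.
Only numpy, scipy, OpenCV 4.12 (cv2) and the standard library are available. Lean on these libraries where they do the work, as an engineer would, in place of code of your own. Each camera call takes 0.05 s, during which the arm holds its last target. There are 200 camera calls.

## Working session

There is one attempt and no reset: what is moved stays moved. The work goes in short steps, Python scripts to look and compute and a tool call to move; the robot and the scene stay as the last step left them, time stands still between calls to the robot, and variables do not carry over. Pictures are saved under pics/ and viewed, about 8 in all and at most 12, crops included, and the job is handed in when it is done.

Besides the shell and the picture viewer there is one more tool, called after "Request:" as name([rows], argument=value, ...), one row to a line, values as JSON. step_arm: Moves the arm, as the interface text tells. Its arguments: {"type":"object","properties":{"increments":{"type":"array"},"newtons":{"type":"number"}},"required":["increments"]}

```bash
mkdir -p pics; cat > h.py <<'E'
import numpy as np, cv2
from rig import env
def snap(n,f):
    d=env.get_image(n); cv2.imwrite('pics/'+f,d['color']); np.savez('pics/'+f[:-4]+'.npz',**d); return d
def ray(d,uv,z):
    R=cv2.Rodrigues(np.array(d['rvec'],float))[0]; t=np.array(d['tvec'],float).ravel()
    c=-R.T@t; v=R.T@np.linalg.inv(np.array(d['camera_matrix']))@np.array([uv[0],uv[1],1.])
    return c+v*(z-c[2])/v[2]
def proj(d,p):
    return cv2.projectPoints(np.array([p],float),np.array(d['rvec'],float),np.array(d['tvec'],float),np.array(d['camera_matrix']),None)[0].ravel()
E
python3 - <<'E'
from h import *
a=snap('top','top1.png');b=snap('scene','scene1.png')
cv2.imwrite('pics/both.png',cv2.resize(np.hstack([a['color'],b['color']]),(800,300)))
s=env.observe();print(s['time_s'],s['position'],s['tool_rot'])
E
```

```text
0.1 [ 0.16295715 -0.52525676  0.40416626] [[ 2.96262750e-01 -9.55106473e-01 -9.45788437e-05]
 [-9.55105578e-01 -2.96262605e-01  1.34331021e-03]
 [-1.31102445e-03 -3.07639994e-04 -9.99999093e-01]]
```

View pics/top1.png

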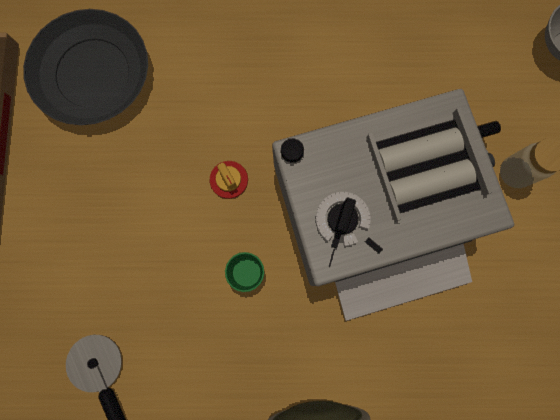

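View pics/scene1.png

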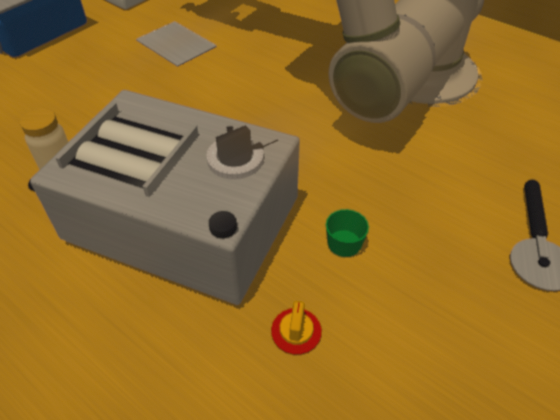

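Top view: box deck corners are near (273,143), (462,90), (513,227) and (318,284), with the chute at the bottom. The knob is in the ring at about (343,217). The thin line is at (332,257) and the thick bar at (374,244). Next I'll measure the corners and the knob.

```bash
python3 - <<'E'
from h import *
d=np.load('pics/top1.npz'); c=d['color']
for uv in [(273,143),(462,90),(513,227),(318,284)]: print(ray(d,uv,.14))
P=np.array([ray(d,uv,.14)[:2] for uv in [(273,143),(462,90),(513,227),(318,284)]])
print('sides',np.linalg.norm(np.roll(P,-1,0)-P,axis=1))
cen=P.mean(0); x=(P[0]+P[1]-P[2]-P[3]);x/=np.linalg.norm(x);y=np.array([-x[1],x[0]])
k=cen-.03*x+.085*y; print('x',x,'yaw',np.degrees(np.arctan2(x[1],x[0])),'knob',k)
g=cv2.cvtColor(c,cv2.COLOR_BGR2GRAY)
# ring: bright pixels
roi=np.zeros_like(g);cv2.circle(roi,(343,219),34,255,-1)
m=((g>165)&(roi>0)).astype(np.uint8)
n,l,st,ce=cv2.connectedComponentsWithStats(m);print(st[1:],ce[1:])
pts=cv2.findNonZero(m);(u,v),r=cv2.minEnclosingCircle(pts);print('ring',u,v,r,ray(d,(u,v),.15))
yaw=np.arctan2(x[1],x[0]);
b=yaw+np.radians(147);kb=np.array([*k])
p=[k+s*.023*np.array([np.cos(b),np.sin(b)]) for s in(1,-1)]
print('bar yaw',np.degrees(b),'bar top ends px',[proj(d,[*q,.186]) for q in p],'axis ring px',proj(d,[*k,.15]),'tip',proj(d,[*(k+.042*np.array([np.cos(b),np.sin(b)])),.145]))
cv2.imwrite('pics/c1.png',cv2.resize(c[165:285,275:405],None,fx=6,fy=4.9 if 0 else 6,interpolation=cv2.INTER_CUBIC)[:600,:780])
E
```

```text
[0.6671083  0.08428082 0.14      ]
[ 0.74866484 -0.19747534  0.14      ]
[ 0.54268578 -0.25600013  0.14      ]
[0.46368074 0.02151508 0.14      ]
sides [0.29332236 0.21413202 0.28854201 0.21289037]
x [0.95880777 0.28405575] yaw 16.50241450627801 knob [ 0.55262594 -0.0139429 ]
[] []Traceback (most recent call last):
  File "<stdin>", line 13, in <module>
cv2.error: OpenCV(4.12.0) /io/opencv/modules/imgproc/src/shapedescr.cpp:201: error: (-215:Assertion failed) count >= 0 && (depth == CV_32F || depth == CV_32S) in function 'minEnclosingCircle'
```

```bash
python3 - <<'E'
from h import *
d=np.load('pics/top1.npz'); c=d['color']
g=cv2.cvtColor(c,cv2.COLOR_BGR2GRAY)
print(g[217,305:385:2])
k=np.array([.5526,-.0139]);b=np.radians(16.5+147);e=np.array([np.cos(b),np.sin(b)])
print('bar ends px',[proj(d,[*(k+s*.023*e),.186]) for s in(1,-1)],'ring centre',proj(d,[*k,.15]),'tip',proj(d,[*(k+.042*e),.145]))
cr=c[170:265,283:408]
cv2.imwrite('pics/c1.png',cv2.resize(cr,None,fx=6,fy=6,interpolation=cv2.INTER_CUBIC))
E
```

```text
[121 121 120 120 119  76 141 145 144 145 134  75  31  27  27  32  26  11
  28  24  26  21  18  20  26  19  23  61 131 139 142 141 142 113 114 114
 111 112 112 114]
bar ends px [array([341.872808  , 232.19755055]), array([350.93645013, 199.13166596])] ring centre [342.92748024 219.46127207] tip [334.59770814 248.58799797]
```

View pics/c1.png

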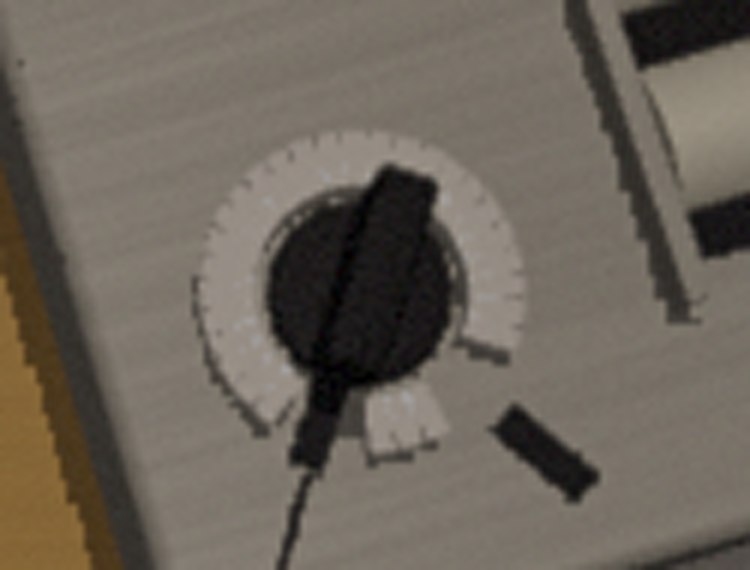

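Pointer is in the thin notch. The predicted ring centre (342.9,219.5) and bar ends match the picture, where the ring is at about (343.7,218.9) and the bar's far end at (351,200). That puts the knob at about (0.553,-0.0145) with the bar yaw near 162°. I'll move above it and turn the jaws across the bar.

Request:
step_arm([
  {"x":-2.65,"y":-3.74},
  {"x":-2.65,"y":-3.74},
  {"x":-2.65,"y":-3.74},
  {"x":-2.65,"y":-3.74},
  {"x":-2.65,"y":-3.74},
  {"x":-2.65,"y":-3.74},
  {"x":-2.65,"y":-3.74},
  {"x":-2.65,"y":-3.74},
  {"x":-2.65,"y":-3.74},
  {"x":-2.65,"y":-3.74},
  {"x":-2.65,"y":-3.74},
  {"x":-2.65,"y":-3.74},
  {"x":-2.65,"y":-3.74},
  {"x":-2.65,"y":-3.74},
  {"wz":0.14},
  {"wz":0.14},
  {"wz":0.14},
  {"wz":0.14},
  {"wz":0.05},
  {},
])

```text
invalid input at $.increments[0]: expected keys x, y, z, wx, wy, wz, gripper
```

```bash
python3 - <<'E'
from h import *
d=snap('wrist','w1.png');s=env.observe();print(s['position'],s['tool_rot'],s['q'])
k=[.553,-.0145]
print(proj(d,[*k,.186]),proj(d,[*k,.15]))
E
```

```text
[ 0.16294527 -0.52526855  0.40425046] [[ 2.96259515e-01 -9.55107475e-01 -1.04712847e-04]
 [-9.55106861e-01 -2.96259446e-01  1.10658038e-03]
 [-1.08792536e-03 -2.27823008e-04 -9.99999382e-01]] [-8.51017321e+01  2.18330848e+01  7.43737615e+01 -5.67223157e-04
  8.38568368e+01 -1.23347533e+01]
[-1857.64546804 -2575.31466843] [-1009.99033095 -1505.35318354]
```

View pics/w1.png

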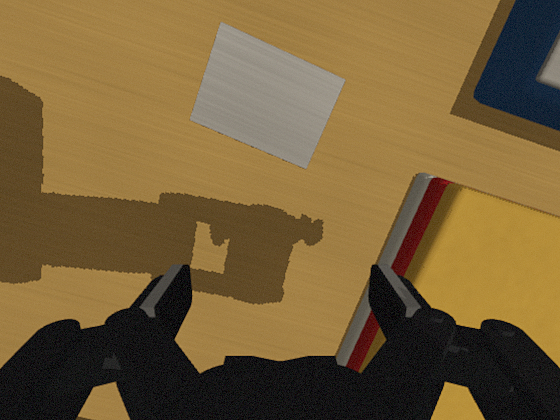

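The move was refused because every row needs all seven keys, so this picture only shows bare table from the start pose. I'll resend with full rows.

Request:
step_arm([
  {"x":-2.65,"y":-3.74,"z":0,"wx":0,"wy":0,"wz":0,"gripper":8.5},
  {"x":-2.65,"y":-3.74,"z":0,"wx":0,"wy":0,"wz":0,"gripper":8.5},
  {"x":-2.65,"y":-3.74,"z":0,"wx":0,"wy":0,"wz":0,"gripper":8.5},
  {"x":-2.65,"y":-3.74,"z":0,"wx":0,"wy":0,"wz":0,"gripper":8.5},
  {"x":-2.65,"y":-3.74,"z":0,"wx":0,"wy":0,"wz":0,"gripper":8.5},
  {"x":-2.65,"y":-3.74,"z":0,"wx":0,"wy":0,"wz":0,"gripper":8.5},
  {"x":-2.65,"y":-3.74,"z":0,"wx":0,"wy":0,"wz":0,"gripper":8.5},
  {"x":-2.65,"y":-3.74,"z":0,"wx":0,"wy":0,"wz":0,"gripper":8.5},
  {"x":-2.65,"y":-3.74,"z":0,"wx":0,"wy":0,"wz":0,"gripper":8.5},
  {"x":-2.65,"y":-3.74,"z":0,"wx":0,"wy":0,"wz":0,"gripper":8.5},
  {"x":-2.65,"y":-3.74,"z":0,"wx":0,"wy":0,"wz":0,"gripper":8.5},
  {"x":-2.65,"y":-3.74,"z":0,"wx":0,"wy":0,"wz":0,"gripper":8.5},
  {"x":-2.65,"y":-3.74,"z":0,"wx":0,"wy":0,"wz":0,"gripper":8.5},
  {"x":-2.65,"y":-3.74,"z":0,"wx":0,"wy":0,"wz":0,"gripper":8.5},
  {"x":0,"y":0,"z":0,"wx":0,"wy":0,"wz":0.14,"gripper":8.5},
  {"x":0,"y":0,"z":0,"wx":0,"wy":0,"wz":0.14,"gripper":8.5},
  {"x":0,"y":0,"z":0,"wx":0,"wy":0,"wz":0.14,"gripper":8.5},
  {"x":0,"y":0,"z":0,"wx":0,"wy":0,"wz":0.14,"gripper":8.5},
  {"x":0,"y":0,"z":0,"wx":0,"wy":0,"wz":0.05,"gripper":8.5},
  {"x":0,"y":0,"z":0,"wx":0,"wy":0,"wz":0,"gripper":8.5},
])

```text
time_s: 2.15
position: [0.5531, -0.0158, 0.4045]
tool_rot: [[-0.305, -0.953, -0.001], [-0.953, 0.305, 0.0], [0.0, 0.001, -1.0]]
ft_force: [0.8, 0.5, -1.2]
grip_width: 0.0849
```

```bash
python3 - <<'E'
from h import *
d=snap('wrist','w2.png');s=env.observe();print(s['time_s'],s['position'],s['tool_rot'],s['q'])
k=[.553,-.0145]
print(proj(d,[*k,.186]),proj(d,[*k,.15]))
E
```

```text
2.2 [ 0.55311704 -0.0158219   0.40450434] [[-3.03040591e-01 -9.52977494e-01 -5.44302231e-04]
 [-9.52977648e-01  3.03040569e-01  1.23995829e-04]
 [ 4.67804233e-05  5.56283629e-04 -9.99999844e-01]] [-1.38982497e+01  2.21593560e+01  7.38101890e+01 -5.97639228e-04
  8.40624346e+01  9.37421330e+01]
[278.85101499 237.75932767] [279.02676321 220.97794125]
```

View pics/w2.png

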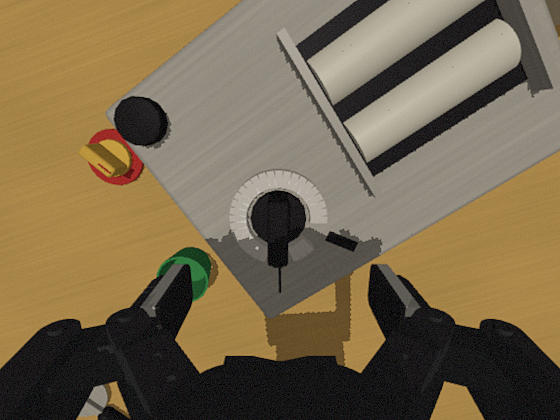

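The wrist view shows the knob bar upright at u≈278, with the jaws square across it. The ring centre looks to be near (278.5,217), against a predicted (279,221). I'll fit the ring to refine that.

```bash
python3 - <<'E'
from h import *
from scipy.optimize import least_squares
def ringfit(f,c0,R,angs,z=.15):
    d=np.load(f); g=cv2.GaussianBlur(cv2.cvtColor(d['color'],cv2.COLOR_BGR2GRAY),(0,0),1).astype(float)
    P=[]
    for a in np.radians(angs):
        r=np.arange(R*.8,R*1.25,.25); q=[g[int(round(c0[1]+t*np.sin(a))),int(round(c0[0]+t*np.cos(a)))] for t in r]
        q=np.gradient(np.convolve(q,np.ones(6)/6,'valid')); i=q.argmin(); t=r[i]+.6
        P.append(ray(d,(c0[0]+t*np.cos(a),c0[1]+t*np.sin(a)),z)[:2])
    P=np.array(P); s=least_squares(lambda p:np.hypot(*(P-p[:2]).T)-p[2],[.55,-.015,.038],loss='soft_l1',f_scale=.0005)
    print(f,s.x,np.sort(abs(s.fun))[-3:]*1e3); return d
d=ringfit('pics/w2.npz',(278.5,217),49,range(180,361,4))
ringfit('pics/top1.npz',(343.7,218.9),27,range(150,400,5))
# bar top symmetric columns (dark)
g=cv2.cvtColor(d['color'],cv2.COLOR_BGR2GRAY)
for v in (196,240,250,258): print(v,g[v,255:303:2])
E
```

```text
pics/w2.npz [ 0.55462153 -0.01398112  0.03809688] [0.76539143 0.88560182 2.38322543]
pics/top1.npz [ 0.55496449 -0.01415507  0.03766496] [5.4125854  5.52008769 5.6308191 ]
196 [168 128 143  99   1  38  34  21   0   6  20  22   4  15   6   6  18  31
  23  10 100 143 138 168]
240 [101  95  94 103  74   7   2  25  32  34  21  10  17  12   8  15  22  14
  23  67  97  92  89 102]
250 [ 99  97  98 102 102 109  77   8  10  28  27  22  18   1  20  20   0 107
 104 104 100 105  97 101]
258 [ 94  94 102  98 105 106  55   3  19  20  21   5  22   9  18  16  17  88
  78 106 102 104 103  90]
```

Both views agree on the axis at (0.5548,-0.0141), with a fitted radius of 38 mm as given. Next I'll shift, descend and close the gripper.

Request:
step_arm([
  {"x":-0.2,"y":-0.1,"z":0,"wx":0,"wy":0,"wz":0,"gripper":8.5},
  {"x":0,"y":0,"z":1.5,"wx":0,"wy":0,"wz":0,"gripper":8.5},
  {"x":0,"y":0,"z":1.5,"wx":0,"wy":0,"wz":0,"gripper":8.5},
  {"x":0,"y":0,"z":1.5,"wx":0,"wy":0,"wz":0,"gripper":8.5},
  {"x":0,"y":0,"z":1.0,"wx":0,"wy":0,"wz":0,"gripper":8.5},
  {"x":0,"y":0,"z":1.0,"wx":0,"wy":0,"wz":0,"gripper":8.5},
  {"x":0,"y":0,"z":0.9,"wx":0,"wy":0,"wz":0,"gripper":8.5},
  {"x":0,"y":0,"z":0,"wx":0,"wy":0,"wz":0,"gripper":8.5},
  {"x":0,"y":0,"z":0,"wx":0,"wy":0,"wz":0,"gripper":4},
  {"x":0,"y":0,"z":0,"wx":0,"wy":0,"wz":0,"gripper":4},
  {"x":0,"y":0,"z":0,"wx":0,"wy":0,"wz":0,"gripper":4},
  {"x":0,"y":0,"z":0,"wx":0,"wy":0,"wz":0,"gripper":2.2},
  {"x":0,"y":0,"z":0,"wx":0,"wy":0,"wz":0,"gripper":2.2},
  {"x":0,"y":0,"z":0,"wx":0,"wy":0,"wz":0,"gripper":2.2},
  {"x":0,"y":0,"z":0,"wx":0,"wy":0,"wz":0,"gripper":0.8},
  {"x":0,"y":0,"z":0,"wx":0,"wy":0,"wz":0,"gripper":0.8},
  {"x":0,"y":0,"z":0,"wx":0,"wy":0,"wz":0,"gripper":0.8},
  {"x":0,"y":0,"z":0,"wx":0,"wy":0,"wz":0,"gripper":0.8},
], newtons=40)

```text
time_s: 4.0
position: [0.5546, -0.0144, 0.3309]
tool_rot: [[-0.304, -0.953, 0.0], [-0.953, 0.304, -0.001], [0.001, -0.0, -1.0]]
ft_force: [-2.5, -3.3, 3.9]
grip_width: 0.0135
```

The jaws stopped at 13.5 mm, which matches the 14 mm bar, so I'll lift 14 mm.

Request:
step_arm([
  {"x":0,"y":0,"z":-0.3,"wx":0,"wy":0,"wz":0,"gripper":0.8},
  {"x":0,"y":0,"z":-0.3,"wx":0,"wy":0,"wz":0,"gripper":0.8},
  {"x":0,"y":0,"z":-0.3,"wx":0,"wy":0,"wz":0,"gripper":0.8},
  {"x":0,"y":0,"z":-0.3,"wx":0,"wy":0,"wz":0,"gripper":0.8},
  {"x":0,"y":0,"z":-0.2,"wx":0,"wy":0,"wz":0,"gripper":0.8},
  {"x":0,"y":0,"z":0,"wx":0,"wy":0,"wz":0,"gripper":0.8},
  {"x":0,"y":0,"z":0,"wx":0,"wy":0,"wz":0,"gripper":0.8},
])

```text
time_s: 4.7
position: [0.5546, -0.0144, 0.3451]
tool_rot: [[-0.304, -0.953, 0.0], [-0.953, 0.304, -0.001], [0.001, -0.0, -1.0]]
ft_force: [-1.7, -4.5, -1.4]
grip_width: 0.0134
```

```bash
python3 - <<'E'
from h import *
d=snap('wrist','w3.png');t=snap('scene','s3.png');s=env.observe();print(s['position'],s['ft_force'],s['wrist_torque'])
p=proj(t,[.555,-.014,.17]).astype(int);print(p)
a=cv2.resize(t['color'][max(p[1]-60,0):p[1]+60,p[0]-70:p[0]+70],(490,420))
cv2.imwrite('pics/b3.png',cv2.resize(np.hstack([cv2.resize(d['color'],(560,420))[:, 120:430],a]),(800,420)))
E
```

```text
[ 0.55461076 -0.01435223  0.34513468] [-1.08565584 -4.70539105 -1.24294455] [-8.35546514e-01  2.82175055e-01 -5.61190891e-04]
[233 143]
```

View pics/b3.png

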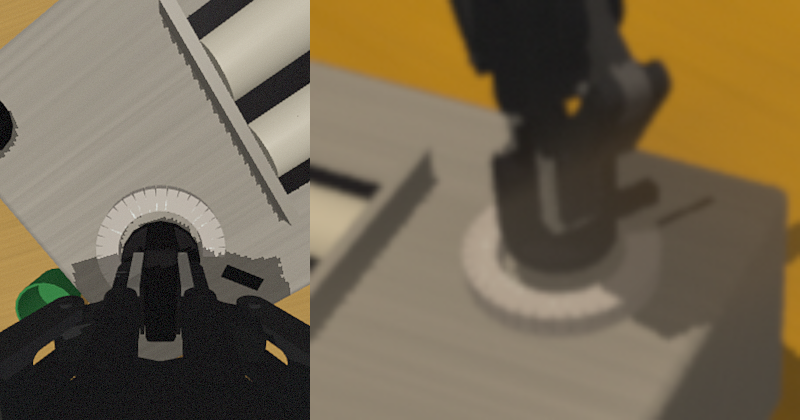

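In the scene view (right half) the pointer is clearly raised above the ring and still lines up with the thin mark. The pads hold the bar. I'll turn it 1.16 rad anticlockwise, which is negative about tool z.

Request:
step_arm([
  {"x":0,"y":0,"z":0,"wx":0,"wy":0,"wz":-0.1,"gripper":0.8},
  {"x":0,"y":0,"z":0,"wx":0,"wy":0,"wz":-0.1,"gripper":0.8},
  {"x":0,"y":0,"z":0,"wx":0,"wy":0,"wz":-0.1,"gripper":0.8},
  {"x":0,"y":0,"z":0,"wx":0,"wy":0,"wz":-0.1,"gripper":0.8},
  {"x":0,"y":0,"z":0,"wx":0,"wy":0,"wz":-0.1,"gripper":0.8},
  {"x":0,"y":0,"z":0,"wx":0,"wy":0,"wz":-0.1,"gripper":0.8},
  {"x":0,"y":0,"z":0,"wx":0,"wy":0,"wz":-0.1,"gripper":0.8},
  {"x":0,"y":0,"z":0,"wx":0,"wy":0,"wz":-0.1,"gripper":0.8},
  {"x":0,"y":0,"z":0,"wx":0,"wy":0,"wz":-0.1,"gripper":0.8},
  {"x":0,"y":0,"z":0,"wx":0,"wy":0,"wz":-0.1,"gripper":0.8},
  {"x":0,"y":0,"z":0,"wx":0,"wy":0,"wz":-0.1,"gripper":0.8},
  {"x":0,"y":0,"z":0,"wx":0,"wy":0,"wz":-0.06,"gripper":0.8},
  {"x":0,"y":0,"z":0,"wx":0,"wy":0,"wz":0,"gripper":0.8},
  {"x":0,"y":0,"z":0,"wx":0,"wy":0,"wz":0,"gripper":0.8},
])

```text
time_s: 6.2
position: [0.5546, -0.0144, 0.3451]
tool_rot: [[0.752, -0.659, -0.0], [-0.659, -0.752, -0.001], [0.0, 0.001, -1.0]]
ft_force: [-1.7, -5.5, -1.2]
grip_width: 0.0132
```

```bash
python3 - <<'E'
from h import *
d=snap('wrist','w4.png');t=snap('scene','s4.png');s=env.observe();print(s['position'],s['ft_force'],s['wrist_torque'])
p=(233,143)
a=cv2.resize(t['color'][max(p[1]-60,0):p[1]+60,p[0]-70:p[0]+70],(490,420))
cv2.imwrite('pics/b4.png',cv2.resize(np.hstack([d['color'][:, 120:430],a]),(800,420)))
E
```

```text
[ 0.5545877  -0.0143672   0.34510703] [-1.70975555 -5.59773795 -0.39617827] [-0.93466131  0.26498617  0.00233107]
```

View pics/b4.png

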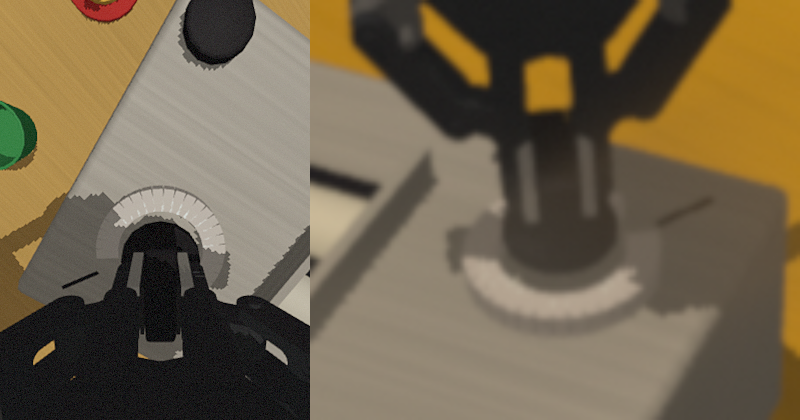

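The knob turned with the gripper: the pointer has left the thin mark and now points away from this camera. I'll push it down and watch height and force.

Request:
step_arm([
  {"x":0,"y":0,"z":0.3,"wx":0,"wy":0,"wz":0,"gripper":0.8},
  {"x":0,"y":0,"z":0.2,"wx":0,"wy":0,"wz":0,"gripper":0.8},
  {"x":0,"y":0,"z":0.2,"wx":0,"wy":0,"wz":0,"gripper":0.8},
  {"x":0,"y":0,"z":0.2,"wx":0,"wy":0,"wz":0,"gripper":0.8},
  {"x":0,"y":0,"z":0,"wx":0,"wy":0,"wz":0,"gripper":0.8},
])

```text
time_s: 6.8
position: [0.5546, -0.0144, 0.3362]
tool_rot: [[0.752, -0.659, -0.0], [-0.659, -0.752, -0.001], [0.0, 0.001, -1.0]]
ft_force: [-1.4, -5.5, -0.7]
grip_width: 0.0135
```

Request:
step_arm([
  {"x":0,"y":0,"z":0.2,"wx":0,"wy":0,"wz":0,"gripper":0.8},
  {"x":0,"y":0,"z":0.2,"wx":0,"wy":0,"wz":0,"gripper":0.8},
  {"x":0,"y":0,"z":0.15,"wx":0,"wy":0,"wz":0,"gripper":0.8},
  {"x":0,"y":0,"z":0,"wx":0,"wy":0,"wz":0,"gripper":0.8},
  {"x":0,"y":0,"z":0,"wx":0,"wy":0,"wz":0,"gripper":0.8},
])

```text
time_s: 7.3
position: [0.5546, -0.0144, 0.3309]
tool_rot: [[0.752, -0.659, 0.0], [-0.659, -0.752, -0.001], [0.001, 0.0, -1.0]]
ft_force: [-2.1, -5.5, 1.2]
grip_width: 0.0131
```

The tool is back at the grasp height of 0.3309 with no blocking force, so the pointer went into the notch. I'll press slightly more to seat it, then release gently and retreat.

Request:
step_arm([
  {"x":0,"y":0,"z":0.1,"wx":0,"wy":0,"wz":0,"gripper":0.8},
  {"x":0,"y":0,"z":0,"wx":0,"wy":0,"wz":0,"gripper":0.8},
  {"x":0,"y":0,"z":0,"wx":0,"wy":0,"wz":0,"gripper":0.8},
])

```text
time_s: 7.6
position: [0.5545, -0.0143, 0.3309]
tool_rot: [[0.752, -0.659, 0.001], [-0.659, -0.752, -0.001], [0.002, 0.0, -1.0]]
ft_force: [-3.9, -4.6, 10.2]
grip_width: 0.0135
```

Request:
step_arm([
  {"x":0,"y":0,"z":0,"wx":0,"wy":0,"wz":0,"gripper":3},
  {"x":0,"y":0,"z":0,"wx":0,"wy":0,"wz":0,"gripper":6},
  {"x":0,"y":0,"z":0,"wx":0,"wy":0,"wz":0,"gripper":8},
  {"x":0,"y":0,"z":0,"wx":0,"wy":0,"wz":0,"gripper":8},
  {"x":0,"y":0,"z":0,"wx":0,"wy":0,"wz":0,"gripper":8},
  {"x":0,"y":0,"z":0,"wx":0,"wy":0,"wz":0,"gripper":8},
  {"x":0,"y":0,"z":-1.5,"wx":0,"wy":0,"wz":0,"gripper":8},
  {"x":0,"y":0,"z":-2,"wx":0,"wy":0,"wz":0,"gripper":8},
  {"x":0,"y":0,"z":-2,"wx":0,"wy":0,"wz":0,"gripper":8},
  {"x":0,"y":0,"z":-2,"wx":0,"wy":0,"wz":0,"gripper":8},
  {"x":0,"y":0,"z":-2,"wx":0,"wy":0,"wz":0,"gripper":8},
  {"x":0,"y":0,"z":0,"wx":0,"wy":0,"wz":0,"gripper":8},
  {"x":0,"y":0,"z":0,"wx":0,"wy":0,"wz":0,"gripper":8},
])

```text
time_s: 8.9
position: [0.5546, -0.0142, 0.4237]
tool_rot: [[0.752, -0.659, -0.0], [-0.659, -0.752, 0.0], [-0.0, 0.0, -1.0]]
ft_force: [-0.0, -0.0, 0.1]
grip_width: 0.0803
```

```bash
python3 - <<'E'
from h import *
d=snap('wrist','w5.png');t=snap('scene','s5.png');s=env.observe();print(s['time_s'],s['position'],s['ft_force'],s['grip_width'])
print(proj(d,[.5548,-.0141,.15]))
p=(233,143)
a=cv2.resize(t['color'][max(p[1]-60,0):p[1]+60,p[0]-70:p[0]+70],(490,420))
cv2.imwrite('pics/b5.png',cv2.resize(np.hstack([d['color'][:, 120:430],a]),(800,420)))
E
```

```text
9.0 [ 0.55465202 -0.01424703  0.42296763] [-0.00221797  0.330008    0.02837621] 0.07993010083751537
[280.23456182 213.62537413]
```

View pics/b5.png

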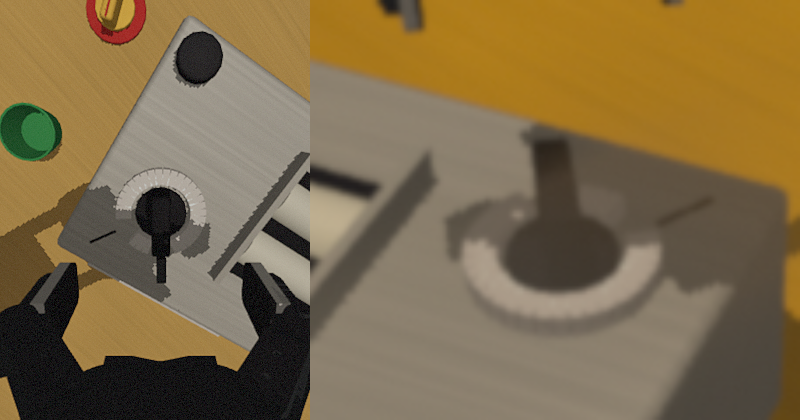

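The wrist view shows the pointer in line with the thick bar, which is just beyond its tip at about (160,270). The knob is seated and the gripper is clear, so I'm handing the job in.

```bash
python3 -c "
from rig import env
print(env.close_job())"
```

```text
the job is handed in; nothing more can be done
None
```

The dough roller's thickness knob should now be set to thick. I pulled it up 14 mm, turned it 1.16 rad anticlockwise, pushed it back down, let go and backed off. The simulator gave no verdict. I handed in at about 9 s of the 35 s allowed.

**Last checks**
- **Seating:** going down, the tool returned to exactly the height it first gripped at (0.3309 m). A further 1 mm push met a firm stop at about 10 N, so the knob is fully down.
- **Pointer:** the wrist picture shows it in line with the thick bar.
- **Contact:** with the gripper about 9 cm above the grip height, the wrist force read about 0.3 N or less, so nothing was being touched.

**Problems and disagreements**
- My first move command was refused because its rows lacked some keys. Nothing moved, but it cost one viewed picture.
- A side force of about 5 N showed while I held the knob, probably from a small centring offset.
- The top-view ring fit had a few outlier edge points up to 5.6 mm off. Its centre still agreed with the wrist view to within 0.5 mm.

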